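Load the eyelet press

TASK

Load the eyelet press with the brass eyelets: take the magazine with the brass cap out of the wooden rack and slide it nose first down the press's sloping guide until it is fully home and the spring catch has clicked shut behind its ear. Then pull the press's hand lever all the way down and let it come back up to rest. Leave the other two magazines in the rack and everything else on the bench where it is.

Things in the scene. Friction and masses are not known exactly. Their poses are not given: they have to be found in the camera images.
- magazine_brass: Eyelet magazine with brass cap and eyelets, 165 mm, 140 g, standing nose down in the rack. Origin: centre of the nose end; z from nose to tail, y across its ears, x through its thickness; works the same turned half round about z. Rail 12 (x) x 14 (y) mm, z 0 to 60; body 20 x 24, z 60 to 120; two flat ears 8 thick (x), 40 across both (y), z 60 to 90; grip tab 26 x 14, z 120 to 166.
- brass_tab (a point): Point to grip on the brass magazine's tab, at its z 144 mm. Fingers on the faces 14 mm apart (closing along its y), fingertips no nearer the nose than z 121 mm, so that they stay clear of the guide and catch.
- magazine_steel: The same magazine with a silver-grey cap and eyelets; stays in the rack.
- magazine_red: The same magazine with a red cap and eyelets; stays in the rack.
- rack: Plywood rack, 205 (x) x 62 (y) x 66 mm high, fixed. Origin: centre of its underside. Pockets at x -65, 0 and 65 mm; a magazine's rail hangs in one with 1.5 mm play all round, its ears rest on the top along the rack's y, its nose is 6 mm above the bench: lift it over 60 mm to bring it out. Which magazine is where varies.
- press: Green hand-lever eyelet press, fixed. Origin: on the bench under the punch; front towards -x, z up. Base x -75 to 135 mm, y -63 to 63; head x -35 to 127, y -31 to 31, z 155 to 244. The sloping guide is on the front of the head, the lever at its right side (-y).
- guide: Steel guide on the press's front, 51 mm wide, its upper end open, 28 degrees from vertical: z points up the slope (up and towards the press's front), y to the press's left, x up and towards the press. Origin: where the nose of a fully seated magazine lies; a seated magazine has the axes of this frame (or half round about z). With its nose at z over 70 mm a magazine is clear of guide and catch.
- guide_mouth (a point): Middle of the guide's mouth, at guide z 105 mm. Floor (guide x -10), walls (y -21.5, 21.5) and lips over the ears (x 6, z 58 to 88) give 1.5 to 2 mm play each way at the ears; floor, lips and right wall are flared about 4 mm at the mouth, on the left the catch's ramp leads in. The ears stop on a ledge at z 60. Nothing fixed stands above z 118 in the way of the tab.
- catch (a joint): Spring leaf catch with red thumb tab, left (+y) of the guide. Rad: 0 at rest, grows as the tooth is pushed out (range 0.3). The ear meets its ramp with the nose at about guide z 42 mm, holds it 0.08 to 0.14 out while going by, and it snaps back to 0 behind the ear when the nose is within 2 mm of home. Pushing past takes up to about 15 N; pressing on to the ledge with 25 N does no harm.
- catch_tooth (a point): Tip of the catch's tooth, at guide y 14.5, z 94 mm at rest; the ramp rises from it to y 25, z 117.
- lever (a joint): Hand lever of the press, rad: 0 at rest (arm 40 degrees above level, towards the press's front), grows as it is pulled forward and down; its axis is level, along the press's y, at press x 65, z 195 mm. Stop at 0.75 (about level). A spring brings it back; it takes about 5 to 10 N at the grip, up to 18 N if pushed straight from above.
- lever_grip (a point): Middle of the lever's black cross-bar grip: a level bar 22 mm thick, 85 mm long, along the press's y, 125 mm from the lever's axis. It can be pushed down from above.
- shoe: Brown leather shoe, 285 x 100 mm, 125 mm high. To be left alone.
- hammer: Hammer lying on the bench. To be left alone.
- brush: Brush lying on the bench. To be left alone.
- polish_tin: Flat dark polish tin, 84 mm across, 29 mm high. To be left alone.
- heel_block: Black rubber heel block, 73 x 66 x 22 mm. To be left alone.
Not all that is in view belongs to the job. Leave any blue or turquoise look-alike of the magazine_brass alone.

How it is judged (in metres and radians):
On the way, in this order (a step that is already met when the one before it is completed fails the run):
1. the brass magazine's ear, sliding down the guide, holds the catch pushed aside (value of joint catch above 0.04 rad and x of magazine_brass in the frame of guide between -0.01 and 0.01 m and y of magazine_brass in the frame of guide between -0.01 and 0.01 m and z of magazine_brass in the frame of guide between 0.004 and 0.055 m), for 0.05 s.
2. the magazine is fully home and the catch has clicked shut behind its ear (x of magazine_brass in the frame of guide between -0.008 and 0.008 m and y of magazine_brass in the frame of guide between -0.008 and 0.008 m and z of magazine_brass in the frame of guide between -0.003 and 0.004 m and angle between the z axis of magazine_brass and the z axis of guide, either way round below 0.12 rad and value of joint catch below 0.025 rad), for 0.2 s.
3. the lever is all the way down, the magazine still home (all of step 2 and value of joint lever above 0.66 rad), for 0.05 s.
At the end, for the whole second after the job is handed in: Brass magazine fully home in the guide (nose within 4 mm along the slope, 8 mm across, 0.12 rad), catch shut (under 0.025 rad) after its ear pushed it aside; lever since down past 0.66 rad and back under 0.06. Other magazines within 15 mm, loose bench things within 30 mm of where they were (all of step 2 and linear speed of magazine_brass below 0.02 m/s and value of joint lever below 0.06 rad and distance of each of magazine_steel, magazine_red from where it was at the start of the episode below 0.015 m and distance of each of shoe, hammer, brush, polish_tin, heel_block from where it was at the start of the episode below 0.03 m); the robot touches nothing.
It fails at once if another magazine is pulled out or knocked (distance of any of magazine_steel, magazine_red from where it was at the start of the episode above 0.03 m).
It fails at once if a thing on the bench is pushed more than 50 mm (distance of any of shoe, hammer, brush, polish_tin, heel_block from where it was at the start of the episode above 0.05 m).
It also fails if it takes over 64 s, if anything falls off the work surface, if the arm or the gripper's body presses on something with over 40 N, if the wrist force passes 120 N, or if a joint passes its speed limit or range.

ROBOT

A 6-joint arm with a two-finger parallel gripper is mounted at the origin on the work surface. World frame = base frame: x ahead of the robot, y to its left, z up, the work surface at z = 0. Lengths are in mm, angles in rad, forces in N, time in s.
With the tool pointing down it reaches from about 400 to 925 mm from the base axis. Payload 12.5 kg.
Tool frame: the origin (TCP) lies midway between the tips of the shut fingers; the grasp point (between the pads) lies 19 mm behind it; y points along the fingers, x is the direction in which the jaws open and shut, and the axes are right-handed (so a half turn about y gives the same grasp; the last joint's range is limited). The gripper opens to 95 mm and grips with 3 to 60 N. Pads are 20 mm wide; open, the fingers measure 119 mm over their backs; the gripper's body (75 mm by 180 mm) begins 59 mm behind the grasp point.
Start: joints at [-1.247, 0.491, 1.559, -0, 1.092, -0.106], TCP at [260.455, -568.164, 214.661] pointing down, gripper open.
Joint ranges: [-3.1, 3.1], [-0.84, 2.19], [0.05, 2.79], [-1.13, 4.28], [0.06, 2.93], [-2.69, 2.69]. Speed limits (rad/s): [2.22, 2.22, 2.79, 3.14, 3.14, 3.14].

INTERFACE

Orientations are given as [roll, pitch, yaw] about the fixed x, y, z axes, in that order (R = Rz(yaw) Ry(pitch) Rx(roll)).
In Python, from cell import env, vision, job gives the robot as it stands.
- The arm moves only by the shell command python3 -m crank 'ROWS' [OPENING]. ROWS is JSON, a list of rows, each a list of 6 numbers: the shift along the tool's x, y, z in mm, then the turn, a rotation vector about the tool's x, y, z in degrees. In form: [[x, y, z, rx, ry, rz], ...]. A call has 1 to 5 rows; each row is the pose to reach, as a shift and turn from the pose measured when the call began, along the tool's axes at that moment; what a row does not reach only later rows make up. A row lasts 1/10 s, in which the tool goes at most 50 mm and 8.59 degrees, less where a joint would pass 70% of its speed; a pose out of reach is approached as far as the arm can. A call with a gripper value outside its range is refused whole. OPENING is the opening, from 0 (shut) to 1 (fully open), set as the call begins (- or left out, the last holds). The fingers move at their own pace and stop on an object; the grip force is fixed at half the most. Time passes only in rows, so rows that repeat a pose let the fingers close. It gives the time, the measured TCP pose, the force and the opening at its end, in the units of the state.
- env.state(): the state, without advancing time (a new reading comes with each control period).
- vision.read_camera(name): name is "scene" or "top" or "wrist"; returns (picture, depth): 400x640x3 uint8, blue, green, red; 400x640 float32, mm along the optical axis (not along the pixel's ray), 0 where there is no reading.
- vision.calibration(name): a dict with "vertical_fov" (degrees; the focal length in pixels is half the picture's height over the tangent of half this angle, whatever the lens; pixels are square), "cx", "cy" (the principal point, pixels), "pose" (4x4, takes a point from camera to world coordinates). Camera axes: x right, y down, z forward; pixel columns grow to the right and rows downward; lengths in mm; the calibration is good to about 2 mm. A picture is of the moment at which its call begins: read the wrist's pose just before it. calibration takes no time and is no camera call; for the wrist camera it gives the pose at the moment of the call.
- job.job_done(): hands the job in, once; it reports no verdict.
The state is a dict: "t": time; "joints": joint angles; "qvel": joint speeds; "tau": joint torques, N m; "eef_pos": TCP position; "tcp_rot": TCP orientation; "ft_force": force on the tool from outside, world axes, zero at the start; "moment": the same for the moment, N m; "opening": opening from 0.0 (shut) to 1.0 (fully open).
Only numpy, scipy, OpenCV 4.12 (cv2) and the standard library are available. Lean on these libraries where they do the work, as an engineer would, in place of code of your own. Each camera call takes 0.05 s, during which the arm holds its last target.

## Working session

There is one attempt and no reset: what is moved stays moved. The work goes in short steps, Python scripts to look and compute and a shell command to move; the robot and the scene stay as the last step left them, time stands still between calls to the robot, and variables do not carry over. Pictures are saved under pics/ and viewed, and the job is handed in when it is done.

```bash
ls; mkdir -p pics; python3 - <<'E'
from cell import env, vision, job
import cv2,json
print(env.state())
for n in ("scene","top","wrist"):
    c=vision.calibration(n);print(n,c)
    p,d=vision.read_camera(n);cv2.imwrite(f"pics/{n}0.png",p)
    import numpy as np;np.save(f"pics/{n}0.npy",d)
E
```

```text
pics
{'t': 0.0, 'joints': array([-1.24660247e+00,  4.91551093e-01,  1.55947725e+00, -4.50547478e-05,
        1.09169302e+00, -1.05567025e-01]), 'qvel': array([-0.00040583, -0.00080263, -0.00031409,  0.00080034, -0.00164493,
       -0.00250603]), 'tau': array([ 4.32770103e-03, -6.12636209e+01, -2.58183557e+01,  6.94552856e-02,
        4.82348702e-02, -1.18671992e-04]), 'eef_pos': array([ 260.35544093, -567.90713963,  214.0574345 ]), 'tcp_rot': array([-1.57071713e+00,  1.12664245e-03, -1.14101461e+00]), 'ft_force': array([ 0.26075605, -0.48243275,  0.60005185]), 'moment': array([ 0.03915812, -0.02374014, -0.02162909]), 'opening': 1.0011863265352319}
scene {'vertical_fov': 50.063132261326075, 'cx': 309.9234381063435, 'cy': 200.16709196025306, 'pose': array([[-4.90743065e-01,  6.92357583e-01, -5.28972798e-01,
         1.24073321e+03],
       [ 8.71303571e-01,  3.89150727e-01, -2.98984613e-01,
         3.97569093e+02],
       [-1.15411497e-03, -6.07620514e-01, -7.94226655e-01,
         1.15892423e+03],
       [ 0.00000000e+00,  0.00000000e+00,  0.00000000e+00,
         1.00000000e+00]])}

[... 184 characters left out ...]
       [-9.99946606e-01, -1.02330424e-02,  1.43907622e-03,
         1.33241632e+01],
       [-8.12905563e-05, -1.31466254e-01, -9.91320643e-01,
         1.47238711e+03],
       [ 0.00000000e+00,  0.00000000e+00,  0.00000000e+00,
         1.00000000e+00]])}
wrist {'vertical_fov': 65.86361637084791, 'cx': 316.26935573509974, 'cy': 200.61884253839727, 'pose': array([[ 4.18106288e-01, -8.82788345e-01, -2.14177192e-01,
         3.20756553e+02],
       [-9.08394009e-01, -4.07025814e-01, -9.56572526e-02,
        -5.40882289e+02],
       [-2.73053832e-03,  2.34552177e-01, -9.72099697e-01,
         3.85032335e+02],
       [ 0.00000000e+00,  0.00000000e+00,  0.00000000e+00,
         1.00000000e+00]])}
```

View pics/scene0.png

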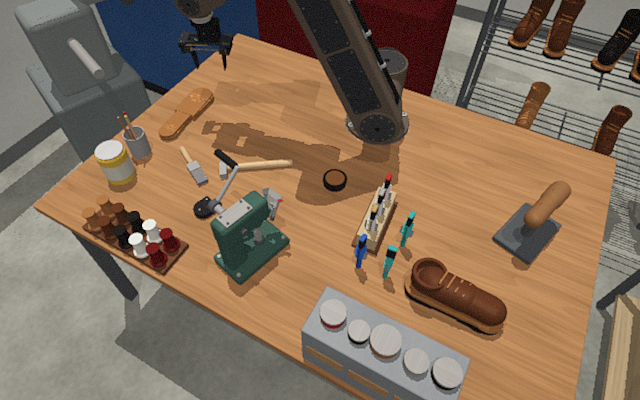

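View pics/top0.png

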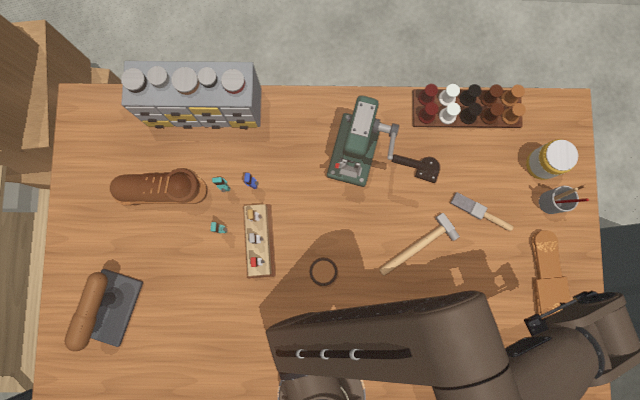

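View pics/wrist0.png

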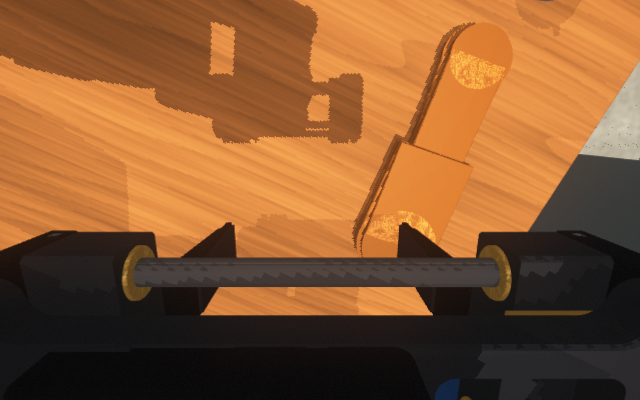

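```bash
cat > h.py <<'E'
from cell import env, vision, job
import cv2, numpy as np
from scipy.spatial.transform import Rotation as R
def cal(n):
    c=vision.calibration(n); f=200/np.tan(np.radians(c['vertical_fov']/2)); return f,c['cx'],c['cy'],np.array(c['pose'])
def ray(n,u,v,C=None):
    f,cx,cy,T=C or cal(n); d=T[:3,:3]@np.array([(u-cx)/f,(v-cy)/f,1]); return T[:3,3],d
def onz(n,u,v,z,C=None):
    o,d=ray(n,u,v,C); return o+d*(z-o[2])/d[2]
def tri(obs):
    A=np.zeros((3,3));b=np.zeros(3);L=[]
    for o,d in obs:
        d=d/np.linalg.norm(d);P=np.eye(3)-np.outer(d,d);A+=P;b+=P@o;L.append((o,P))
    x=np.linalg.solve(A,b); return x,[float(np.linalg.norm(P@(x-o))) for o,P in L]
def cloud(n,d,C=None):
    f,cx,cy,T=C or cal(n); v,u=np.mgrid[:400,:640]
    p=np.stack([(u-cx)/f*d,(v-cy)/f*d,d],-1); return p@T[:3,:3].T+T[:3,3]
def crop(p,x0,y0,x1,y1,k,name): cv2.imwrite('pics/'+name,cv2.resize(p[y0:y1,x0:x1],None,fx=k,fy=k,interpolation=cv2.INTER_CUBIC))
def pose():
    s=env.state(); return s['eef_pos'],R.from_euler('xyz',s['tcp_rot']),s
E
python3 - <<'E'
from h import *
p=cv2.imread('pics/top0.png');crop(p,200,160,300,290,4,'ct0.png');crop(p,310,80,450,200,5,'ct1.png')
p=cv2.imread('pics/scene0.png');crop(p,340,160,440,290,4,'cs0.png');crop(p,180,130,310,290,4,'cs1.png')
E
```

```text
(no output)
```

View pics/ct0.png

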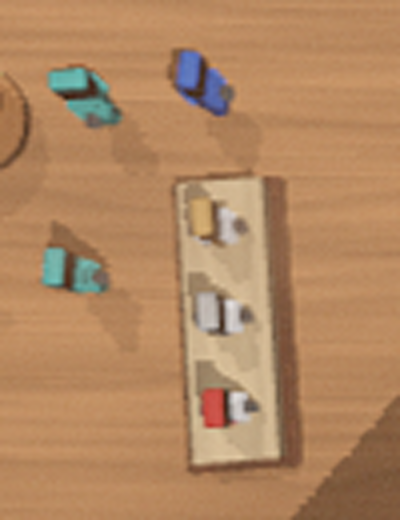

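View pics/ct1.png

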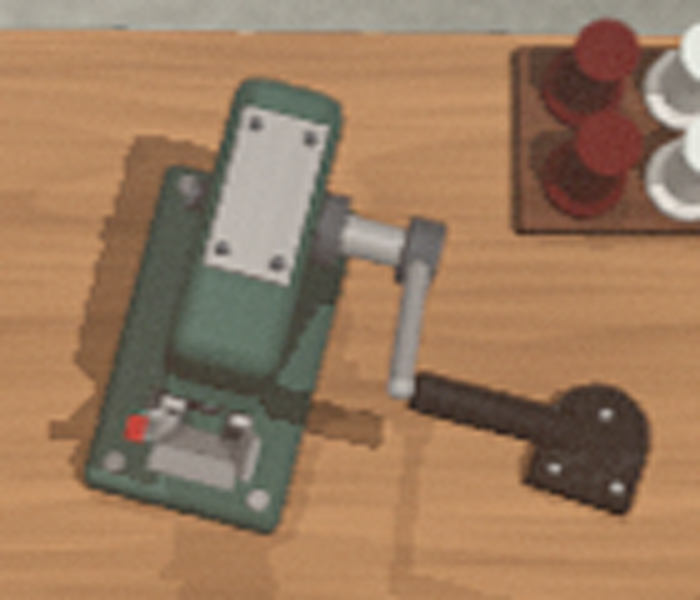

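View pics/cs0.png

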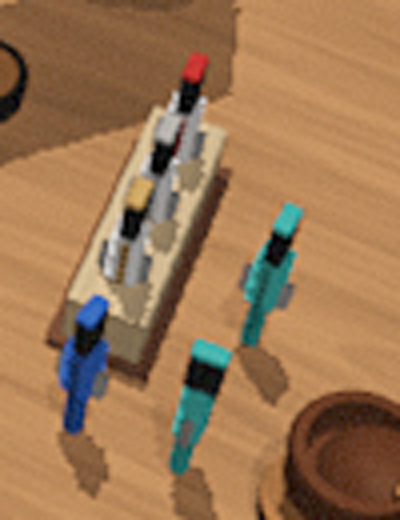

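View pics/cs1.png

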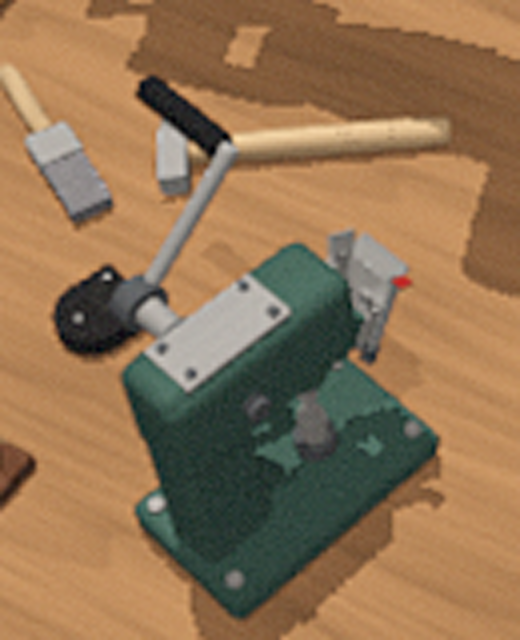

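```bash
python3 - <<'E'
from h import *
d=np.load('pics/top0.npy');P=cloud('top',d)
def at(u,v): 
    print((u,v),P[int(round(v)),int(round(u))].round(0))
print('caps');[at(200+a/4,160+b/4) for a,b in [(202,217),(208,310),(214,407)]]
print('rack corners top');[print(onz('top',200+a/4,160+b/4,66).round(1)) for a,b in [(174,184),(264,176),(281,457),(190,466)]]
print('plate screws');[at(310+a/5,80+b/5) for a,b in [(256,123),(310,138),(277,263),(222,248)]]
print('base corners');[at(310+a/5,80+b/5) for a,b in [(92,480),(270,525),(175,172),(115,461),(257,500)]]
print('guide');[at(310+a/5,80+b/5) for a,b in [(170,405),(240,425),(138,428),(195,460),(245,445)]]
print('lever');[at(310+a/5,80+b/5) for a,b in [(400,388),(420,388),(480,408),(540,420),(425,235),(350,235),(590,430)]]
ds=np.load('pics/scene0.npy');S=cloud('scene',ds)
def sat(u,v): print((u,v),S[int(round(v)),int(round(u))].round(0))
print('scene grip ends');[sat(180+a/4,130+b/4) for a,b in [(150,88),(220,145),(185,115),(230,150),(402,283),(370,255),(343,240)]]
[sat(340+a/4,160+b/4) for a,b in [(140,195),(197,68)]]
E
```

```text
caps
(250.5, 214.25) [517. 200. 172.]
(252.0, 237.5) [452. 192. 173.]
(253.5, 261.75) [388. 185. 174.]
rack corners top
[551.2 235.   66. ]
[557.8 168.9  66. ]
[353.3 151.5  66. ]
[346.2 217.1  66. ]
plate screws
(361.2, 104.6) [802. -96. 245.]
(372.0, 107.6) [ 793. -124.  247.]
(365.4, 132.6) [ 727. -107.  239.]
(354.4, 129.6) [735. -77. 241.]
base corners
(328.4, 176.0) [650. -14.  29.]
(364.0, 185.0) [ 624. -124.   26.]
(345.0, 114.4) [845. -65.  33.]
(333.0, 172.2) [660. -29.  43.]
(361.4, 180.0) [ 637. -113.   42.]
guide
(344.0, 161.0) [663. -54. 185.]
(358.0, 165.0) [653. -93. 185.]
(337.6, 165.6) [645. -37. 206.]
(349.0, 172.0) [633. -68. 185.]
(359.0, 169.0) [639. -94. 198.]
lever
(390.0, 157.6) [ 652. -166.  279.]
(394.0, 157.6) [ 651. -175.  284.]
(406.0, 161.6) [ 641. -205.  285.]
(418.0, 164.0) [ 635. -235.  288.]
(395.0, 127.0) [ 753. -191.  210.]
(380.0, 127.0) [ 756. -151.  200.]
(428.0, 166.0) [ 685. -320.   25.]
scene grip ends
(217.5, 152.0) [ 641. -236.  291.]
(235.0, 166.25) [ 654. -171.  281.]
(226.25, 158.75) [ 648. -204.  286.]
(237.5, 167.5) [ 654. -161.  278.]
(280.5, 200.75) [650. -33. 206.]
(272.5, 193.75) [630. -73. 191.]
(265.75, 190.0) [631. -92. 198.]
(375.0, 208.75) [523. 204. 175.]
(389.25, 177.0) [390. 191. 173.]
```

```bash
cat >> h.py <<'E'
def Rtool(xd,yd):
    x=np.array(xd,float);x/=np.linalg.norm(x);y=np.array(yd,float);y-=x*(x@y);y/=np.linalg.norm(y)
    return R.from_matrix(np.stack([x,y,np.cross(x,y)],1))
def go(pos,Rt=None):
    p,r,s=pose(); d=r.inv().apply(np.array(pos)-p); Rt=Rt or r
    w=(r.inv()*Rt).as_rotvec(degrees=True)
    print('t %.2f'%s['t'],'row',np.r_[d,w].round(1).tolist(),'dist %.0f ang %.0f'%(np.linalg.norm(d),np.linalg.norm(w)))
def down(yawdeg):
    a=np.radians(yawdeg); return Rtool([np.cos(a),np.sin(a),0],[0,0,-1])
E
python3 -c "
from h import *
go([610,-60,400],down(-105))"
```

```text
t 0.15 row [-316.3, -185.5, 529.5, 0.0, 39.6, -0.0] dist 644 ang 40
```

```bash
python3 -m crank '[[-30,-100,60,0,5,0],[-60,-140,120,0,12,0],[-90,-170,180,0,20,0],[-120,-186,220,0,27,0],[-140,-186,260,0,33,0]]' 0.6; python3 -c "
from h import *
go([610,-60,400],down(-105))"
```

```text
t: 0.65
eef_pos: [380.1, -411.4, 362.8]
tcp_rot: [-1.57, -0.0, -1.723]
ft_force: [-0.8, -0.1, -0.2]
opening: 0.641
t 0.65 row [-382.1, -37.1, 174.1, -0.0, 6.3, 0.0] dist 422 ang 6
```

```bash
python3 -m crank '[[-50,-10,22,0,2,0],[-100,-20,44,0,4,0],[-145,-30,66,0,6,0],[-190,-37,88,0,6,0],[-235,-37,110,0,6,0]]';python3 -m crank '[[-45,0,20,0,0,0],[-90,0,40,0,0,0],[-140,0,60,0,0,0],[-147,0,64,0,0,0],[-147,0,64,0,0,0]]'; python3 -c "
from h import *
go([610,-60,400],down(-105))
C=cal('wrist');p,d=vision.read_camera('wrist');np.savez('pics/w1.npz',d=d,T=C[3]);cv2.imwrite('pics/w1.png',p)"
```

```text
t: 1.15
eef_pos: [517.1, -205.7, 400.3]
tcp_rot: [-1.569, -0.0, -1.827]
ft_force: [0.7, -0.8, 0.6]
opening: 0.595
t: 1.65
eef_pos: [616.9, -78.3, 399.4]
tcp_rot: [-1.57, -0.001, -1.825]
ft_force: [-0.3, -0.7, 0.4]
opening: 0.599
t 1.65 row [-16.0, -0.6, -11.3, -0.0, 0.4, 0.0] dist 20 ang 0
```

View pics/w1.png

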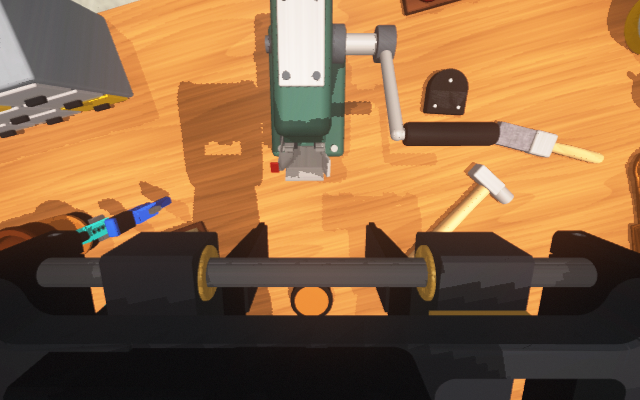

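```bash
cat >> h.py <<'E'
PSI=-15.0
def press_axes(psi=PSI):
    a=np.radians(psi);px=np.array([np.cos(a),np.sin(a),0]);py=np.array([-np.sin(a),np.cos(a),0]);pz=np.array([0,0,1.])
    t=np.radians(28); gz=-np.sin(t)*px+np.cos(t)*pz; gx=np.cos(t)*px+np.sin(t)*pz
    return px,py,pz,gx,gz
def Rins(psi=PSI):
    px,py,pz,gx,gz=press_axes(psi); return Rtool(-py,-gz)
E
python3 -c "
from h import *
go([571,-50,281],Rins())"
```

```text
t 1.70 row [-17.4, 118.7, -51.3, 28.0, 0.4, -0.0] dist 130 ang 28
```

```bash
python3 -m crank '[[-5,20,-15,8,0.4,0],[-10,50,-32,16,0.4,0],[-17,85,-51,24,0.4,0],[-17,119,-51,28,0.4,0],[-17,119,-51,28,0.4,0]]'; python3 -c "
from h import *
go([571,-50,281],Rins())
C=cal('wrist');p,d=vision.read_camera('wrist');np.savez('pics/w2.npz',d=d,T=C[3]);cv2.imwrite('pics/w2.png',p)"
```

```text
t: 2.2
eef_pos: [567.6, -51.2, 278.3]
tcp_rot: [-1.082, 0.0, -1.834]
ft_force: [0.8, -0.4, 0.4]
opening: 0.604
t 2.20 row [-2.1, -1.0, 3.9, -0.0, -0.1, 0.0] dist 5 ang 0
```

View pics/w2.png

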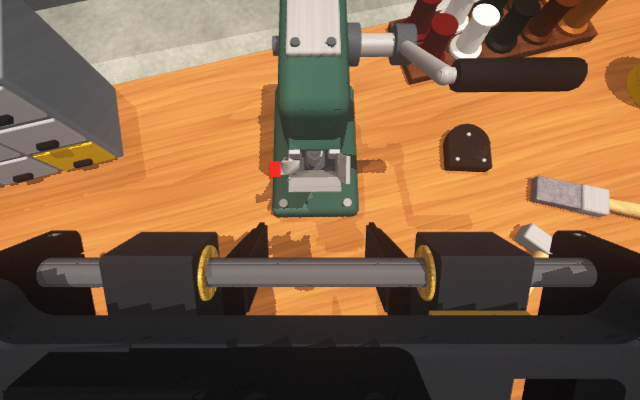

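```bash
python3 -c "
from h import *
p=cv2.imread('pics/w2.png');crop(p,260,130,370,222,7,'cw2.png')"
```

```text
(no output)
```

View pics/cw2.png

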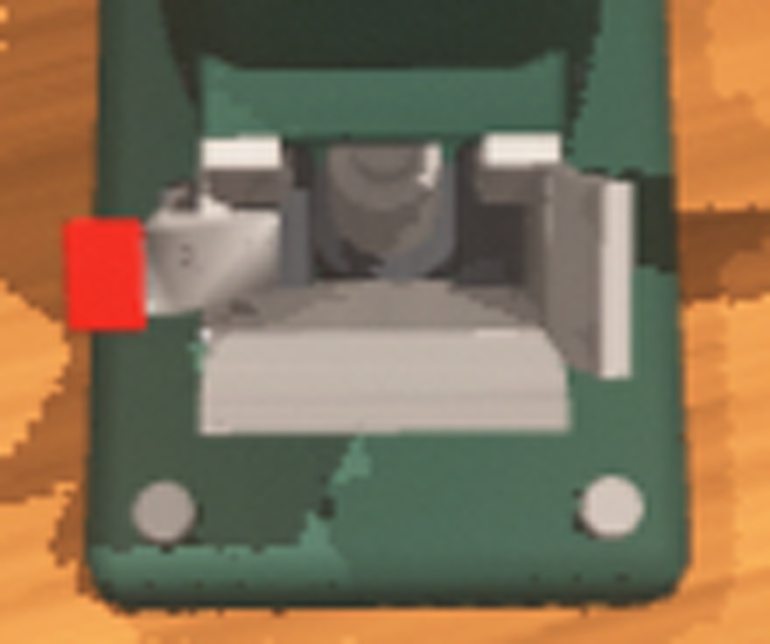

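```bash
python3 - <<'E'
from h import *
z=np.load('pics/w2.npz');T=z['T'];f,cx,cy,_=cal('wrist');P=cloud('wrist',z['d'],(f,cx,cy,T))
px,py,pz,gx,gz=press_axes()
def at(a,b,t):
    q=P[int(130+b/7),int(260+a/7)]; print('%-14s'%t,q.round(1),'g x,y,z',(q@gx).round(1),(q@py).round(1),(q@gz).round(1))
for a,b,t in [(163,511,'boltL'),(611,506,'boltR'),(225,155,'lipL'),(260,155,'lipL2'),(500,150,'lipR'),(545,150,'lipR2'),(225,190,'lipLf'),(520,185,'lipRf'),(300,345,'floorflare top'),(450,345,''),(300,380,''),(450,380,''),(300,425,'flare bot'),(450,425,''),(385,305,'floor'),(385,320,'floor'),(350,310,'floor'),(590,250,'rwall'),(615,250,'rwall edge'),(615,350,'rwalledge'),(570,300,''),(270,225,'tooth'),(240,240,'ramp'),(200,250,'ramp'),(105,270,'red'),(105,230,'red'),(105,320,'red')]: at(a,b,t)
# head plate screws in w1
E
```

```text
boltL          [660.1 -26.9  39.8] g x,y,z 587.8 144.8 -267.4
boltR          [ 638.3 -114.1   39.3] g x,y,z 588.9 55.0 -268.6
lipL           [662.9 -53.1 196. ] g x,y,z 669.6 120.3 -134.0
lipL2          [661.7 -57.6 196.1] g x,y,z 669.6 115.6 -133.9
lipR           [654.4 -88.  196.4] g x,y,z 670.4 84.4 -134.0
lipR2          [653.4 -93.5 195.4] g x,y,z 670.3 78.8 -135.1
lipLf          [662.6 -52.2 185.5] g x,y,z 664.1 121.1 -143.0
lipRf          [652.4 -90.8 187.4] g x,y,z 665.2 81.2 -141.4
floorflare top [637.9 -55.8 188.1] g x,y,z 645.1 111.2 -129.9
               [632.3 -75.4 189. ] g x,y,z 645.3 90.8 -129.0
               [631.9 -54.5 192.3] g x,y,z 641.6 110.9 -123.4
               [626.  -73.5 194.7] g x,y,z 642.1 91.0 -120.9
flare bot      [625.  -53.  196.9] g x,y,z 637.6 110.6 -116.0
               [620.5 -72.  195. ] g x,y,z 637.2 91.0 -117.9
floor          [648.  -70.9 166. ] g x,y,z 646.8 99.3 -156.0
floor          [642.6 -69.5 176.1] g x,y,z 646.6 99.2 -144.3
floor          [646.6 -65.4 170.8] g x,y,z 646.6 104.2 -150.4
rwall          [635.3 -94.1 204.6] g x,y,z 659.4 73.5 -118.9
rwall edge     [633.9 -96.2 206.7] g x,y,z 659.7 71.1 -116.6
rwalledge      [622.8 -93.7 199.6] g x,y,z 646.3 70.7 -117.5
               [632.6 -91.3 195.8] g x,y,z 652.3 75.6 -125.1
tooth          [655.5 -56.4 187.3] g x,y,z 659.8 115.2 -138.7
ramp           [652.1 -52.1 193.4] g x,y,z 658.8 118.4 -131.3
ramp           [649.3 -46.5 201.8] g x,y,z 659.1 123.1 -121.9
red            [647.8 -34.9 205.9] g x,y,z 657.2 134.0 -116.2
red            [651.8 -36.3 209.4] g x,y,z 662.5 133.7 -115.1
red            [642.7 -33.3 202.9] g x,y,z 651.0 134.2 -116.3
```

```bash
python3 - <<'E'
from h import *
f,cx,cy,_=cal('wrist')
T=np.load('pics/w2.npz')['T'];C=(f,cx,cy,T)
print('camx yaw',np.degrees(np.arctan2(T[1,0],T[0,0])),'z',T[2,0])
p=cv2.imread('pics/w2.png').astype(int)
# bolt centroids
def cen(x0,y0,x1,y1,cond):
    s=p[y0:y1,x0:x1];m=cond(s);v,u=np.nonzero(m);return u.mean()+x0,v.mean()+y0,m.sum()
grey=lambda s:(s.max(2)-s.min(2)<28)&(s.min(2)>90)
L=cen(276,196,291,210,grey);Rr=cen(339,195,355,210,grey);print(L,Rr)
a=onz('wrist',L[0],L[1],39.5,C);b=onz('wrist',Rr[0],Rr[1],39.5,C);d=a-b;print(a,b,np.linalg.norm(d),'psi',np.degrees(np.arctan2(-d[0],d[1])))
# front edge of floor flare : lowest row where bright per column
es=[]
for u in range(292,340):
    col=p[170:200,u]; g=(col.max(1)-col.min(1)<35)&(col.min(1)>110); 
    if g.any(): es.append((u,170+np.nonzero(g)[0].max()))
es=np.array(es);k=np.polyfit(es[:,0],es[:,1],1);print('flare edge slope deg',np.degrees(np.arctan(k[0])))
# base front edge: green->wood
es=[]
for u in range(278,354):
    col=p[190:230,u]; g=(col[:,1]>col[:,2]+8)
    if g.any(): es.append((u,190+np.nonzero(g)[0].max()))
es=np.array(es);k=np.polyfit(es[:,0],es[:,1],1);print('base edge slope',np.degrees(np.arctan(k[0])),len(es))
# plane fit head side wall: base plate top edges in top view: plate on head
q=np.load('pics/w1.npz');P=cloud('wrist',q['d'],(f,cx,cy,q['T']));im=cv2.imread('pics/w1.png').astype(int)
m=np.zeros((400,640),np.uint8);s=im[0:90,270:335];m[0:90,270:335]=((s.min(2)>170)&(s.max(2)-s.min(2)<40))
pts=P[m>0];pts=pts[np.abs(pts[:,2]-244)<15];
r=cv2.minAreaRect(pts[:,:2].astype(np.float32));print('plate',r,np.median(pts[:,2]))
# edges of plate rows
for c in (0,1):
    e=[]
    for v in range(5,80):
        u=np.nonzero(m[v])[0]
        if len(u)>30: e.append(onz('wrist',u[0] if c==0 else u[-1],v,246,(f,cx,cy,q['T']))[:2])
    e=np.array(e);k=np.polyfit(e[:,0],e[:,1],1);print('plate edge yaw',np.degrees(np.arctan(k[0])),len(e))
E
```

```text
camx yaw -105.01535098417757 z -0.0014973331656709412
(np.float64(282.80645161290323), np.float64(202.66129032258064), np.int64(62)) (np.float64(346.80263157894734), np.float64(202.07894736842104), np.int64(76))
[660.70912592 -26.77095863  39.5       ] [ 638.21210812 -113.7643399    39.5       ] 89.85524022347605 psi -14.499382467797767
flare edge slope deg 2.884503311125384e-14
base edge slope -1.0126552123252814 76
plate ((759.7935791015625, -99.30128479003906), (45.056827545166016, 75.95958709716797), 75.63046264648438) 244.72067465987294
plate edge yaw -14.186562175677834 71
plate edge yaw -15.18176565025609 71
```

```bash
sed -i 's/PSI=-15.0/PSI=-14.5/' h.py; cat >> h.py <<'E'
px,py,pz,gx,gz=press_axes()
G=None
def setG():
    global G
    fl=np.mean([[648,-70.9,166],[642.6,-69.5,176.1],[646.6,-65.4,170.8]],0)@gx+10
    zt=np.mean([655.5,-56.4,187.3]@gz)-94
    zw=np.mean([np.array(q)@gz for q in ([633.9,-96.2,206.7],[622.8,-93.7,199.6])])-117
    G=gx*fl+py*94.4+gz*(zt+zw)/2
    return fl,zt,zw
setG()
def gw(x,y,z): return G+gx*x+py*y+gz*z
def ing(p): q=np.asarray(p)-G; return np.array([q@gx,q@py,q@gz])
E
python3 - <<'E'
from h import *
print(setG(),G,'mouth',gw(0,0,105),'grip in press', (np.array([646,-204,275])-G)@py)
for n in('top','scene','wrist'):
    f,cx,cy,T=cal(n)
    if n=='wrist':T=np.load('pics/w2.npz')['T']
    for q in (gw(0,0,105),gw(0,14.5,94)):
        c=T[:3,:3].T@(q-T[:3,3]);print(n,(cx+f*c[0]/c[2]).round(1),(cy+f*c[1]/c[2]).round(1))
go(gw(0,0,105))
go([492,197,350],down(-85))
E
```

```text
(np.float64(657.417667435746), np.float64(-233.18993526449762), np.float64(-234.38646758360719)) [691.87292401 -81.42471482 102.21617005] mouth [644.14855651 -69.08235418 194.9256673 ] grip in press -130.15663601796481
top 349.6 167.3
top 344.7 164.8
scene 270.4 197.0
scene 272.8 203.0
wrist 314.0 166.7
wrist 298.7 165.4
t 2.25 row [-2.7, 109.9, 31.1, 0.0, 0.0, 0.0] dist 114 ang 0
t 2.25 row [-219.9, -128.5, -87.2, -27.7, -19.7, 4.9] dist 269 ang 34
```

```bash
python3 -m crank '[[-40,-40,-16,-6,-4,1],[-80,-75,-32,-12,-8,2],[-125,-100,-50,-18,-13,3],[-170,-128,-68,-24,-17,4],[-220,-128,-87,-27.7,-19.7,4.9]]';python3 -c "
from h import *
go([492,197,350],down(-85))"
```

```text
t: 2.75
eef_pos: [495.9, 172.0, 354.1]
tcp_rot: [-1.571, 0.001, -1.483]
ft_force: [0.5, -0.2, -0.2]
opening: 0.597
t 2.75 row [-25.3, 4.1, -1.7, -0.0, 0.0, -0.0] dist 26 ang 0
```

```bash
python3 -m crank '[[-25,4,-2,0,0,0],[-25,4,-2,0,0,0]]';python3 -c "
from h import *
go([492,197,350],down(-85))
C=cal('wrist');p,d=vision.read_camera('wrist');np.savez('pics/w3.npz',d=d,T=C[3]);cv2.imwrite('pics/w3.png',p)"
```

```text
t: 2.95
eef_pos: [491.7, 197.8, 350.8]
tcp_rot: [-1.571, 0.001, -1.481]
ft_force: [0.2, 1.0, -0.3]
opening: 0.599
t 2.95 row [0.9, 0.8, 0.3, 0.0, 0.1, -0.1] dist 1 ang 0
```

View pics/w3.png

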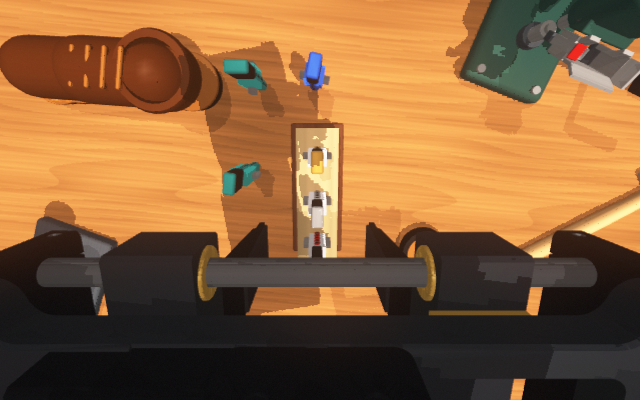

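```bash
python3 - <<'E'
from h import *
p=cv2.imread('pics/w3.png');crop(p,280,115,355,195,7,'cw3.png')
z=np.load('pics/w3.npz');T=z['T'];f,cx,cy,_=cal('wrist');C=(f,cx,cy,T);P=cloud('wrist',z['d'],C)
h=cv2.cvtColor(p,cv2.COLOR_BGR2HSV)[140:180,300:335]
m=(h[...,0]>15)&(h[...,0]<32)&(h[...,1]>110)
q=P[140:180,300:335]
m2=m&(q[...,2]>165)
print(m.sum(),m2.sum()); v,u=np.nonzero(m2);print(u.min()+300,u.max()+300,v.min()+140,v.max()+140)
print(q[m2].mean(0),np.median(q[m2][:,2]))
print(cv2.minAreaRect(q[m2][:,:2].astype(np.float32)))
for (u,v) in [((u.min()+u.max())/2+300,(v.min()+v.max())/2+140)]: print(onz('wrist',u,v,172,C))
E
```

```text
546 277
307 323 148 173
[518.44268253 200.42639282 177.23365332] 173.60792418641324
((531.5833740234375, 201.39578247070312), (52.375526428222656, 13.687382698059082), 5.696763515472412)
[519.6218264  202.39073247 172.        ]
```

View pics/cw3.png

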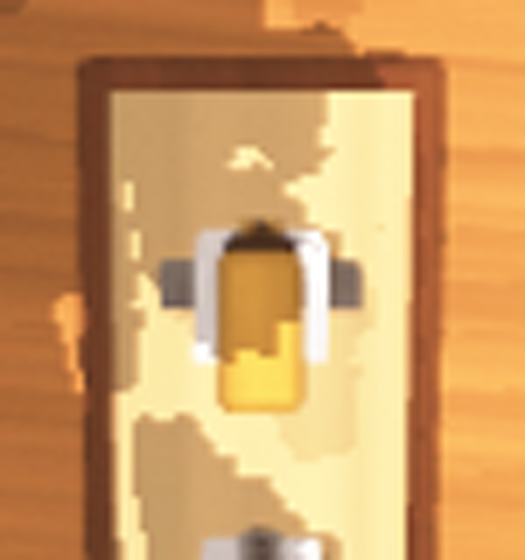

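```bash
python3 - <<'E'
from h import *
z=np.load('pics/w3.npz');T=z['T'];f,cx,cy,_=cal('wrist');C=(f,cx,cy,T)
for u,v in [(317.1,162.1),(310.9,162.1),(323.3,162.1),(317.1,150.4),(317.1,173.9)]: print(onz('wrist',u,v,172,C))
# rack top corners of light area / rack outline at z 66
for a,b in [(110,90),(415,90),(410,500),(128,500)]: print('r',onz('wrist',280+a/7,115+b/7,66,C))
for a,b in [(161,285),(361,285)]: print('ear',onz('wrist',280+a/7,115+b/7,96,C))
E
```

```text
[518.0406037  199.86302242 172.        ]
[517.40084686 206.84673931 172.        ]
[518.6802861  192.88011815 172.        ]
[531.08547596 201.06200231 172.        ]
[504.64684923 198.63197608 172.        ]
r [552.1455257  233.88378995  66.        ]
r [557.83569695 171.55411177  66.        ]
r [472.63255643 163.34700715  66.        ]
r [467.09984344 223.5891758   66.        ]
ear [516.36162845 219.13460612  96.        ]
ear [519.93065862 180.14878076  96.        ]
```

```bash
python3 -c "
from h import *
go([518,199.8,132.5],down(-84.8))"; python3 -m crank '[[0,40,26,0,0,0],[0,85,26,0,0,0],[0,130,26,0,0,0],[0,150,26,0,0,0],[0,150,26,0,0,0]]';python3 -c "
from h import *
go([518,199.8,132.5],down(-84.8))"
```

```text
t 3.00 row [-0.8, 218.3, 26.3, -0.0, -0.1, -0.0] dist 220 ang 0
t: 3.5
eef_pos: [517.2, 196.6, 198.8]
tcp_rot: [-1.575, -0.0, -1.484]
ft_force: [-0.5, 0.1, 1.4]
opening: 0.601
t 3.50 row [-3.1, 66.3, 1.4, 0.3, -0.2, 0.0] dist 66 ang 0
```

```bash
python3 -m crank '[[-3,25,1,0.2,0,0],[-3,50,1,0.2,0,0],[-3,66,1,0.2,0,0],[-3,66,1,0.2,0,0]]';python3 -c "
from h import *
go([518,199.8,132.5],down(-84.8))"
```

```text
t: 3.9
eef_pos: [518.0, 198.4, 133.0]
tcp_rot: [-1.573, -0.001, -1.486]
ft_force: [0.7, 0.4, 0.4]
opening: 0.6
t 3.90 row [-1.4, 0.5, 0.2, 0.1, -0.3, 0.0] dist 1 ang 0
```

Now close on the tab.

```bash
python3 -m crank '[[-1.4,0.5,0,0,0,0],[-1.4,0.5,0,0,0,0],[-1.4,0.5,0,0,0,0],[-1.4,0.5,0,0,0,0],[-1.4,0.5,0,0,0,0]]' 0;python3 -m crank '[[0,0,0,0,0,0],[0,0,0,0,0,0],[0,0,0,0,0,0]]'; python3 -c "
from h import *
C=cal('wrist');p,d=vision.read_camera('wrist');np.savez('pics/w4.npz',d=d,T=C[3]);cv2.imwrite('pics/w4.png',p)"
```

```text
t: 4.4
eef_pos: [517.9, 199.9, 132.9]
tcp_rot: [-1.572, -0.0, -1.486]
ft_force: [0.2, -0.4, -0.7]
opening: 0.239
t: 4.7
eef_pos: [518.0, 199.9, 133.0]
tcp_rot: [-1.572, -0.0, -1.486]
ft_force: [-1.1, -0.2, 1.6]
opening: 0.146
```

View pics/w4.png

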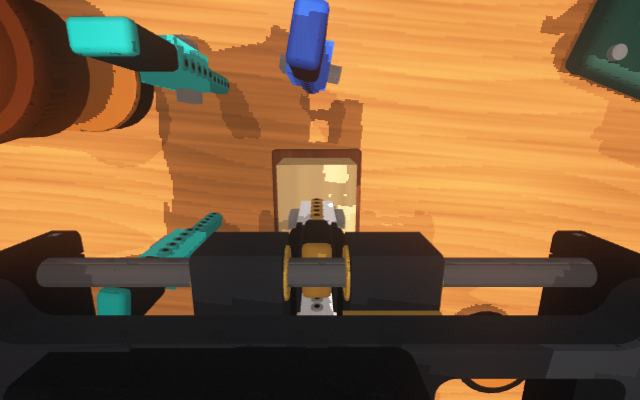

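```bash
python3 -m crank '[[0,-10,0,0,0,0],[0,-30,0,0,0,0],[0,-50,0,0,0,0],[0,-75,0,0,0,0],[0,-100,0,0,0,0]]';python3 -m crank '[[0,-25,0,0,0,0],[0,-50,0,0,0,0],[0,-60,0,0,0,0],[0,-60,0,0,0,0]]'; python3 -c "
from h import *
p,d=vision.read_camera('wrist');cv2.imwrite('pics/w5.png',p)
p,d=vision.read_camera('scene');np.save('pics/s5.npy',d);cv2.imwrite('pics/s5.png',p);crop(p,280,60,440,260,3,'cs5.png')
# target: tcp at mag z 127, nose at guide z 120
go(gw(0,0,120+127),Rins())"
```

```text
t: 5.25
eef_pos: [517.8, 199.9, 234.4]
tcp_rot: [-1.572, -0.001, -1.486]
ft_force: [0.3, -0.1, -1.7]
opening: 0.145
t: 5.65
eef_pos: [518.1, 200.0, 295.5]
tcp_rot: [-1.57, -0.0, -1.485]
ft_force: [0.1, 0.7, -1.5]
opening: 0.146
t 5.75 row [256.6, -26.8, 40.3, 27.9, 19.0, -4.7] dist 261 ang 34
```

View pics/cs5.png

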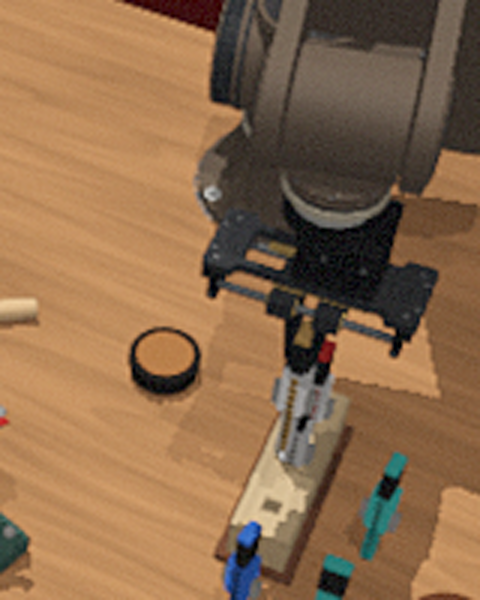

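View pics/w5.png

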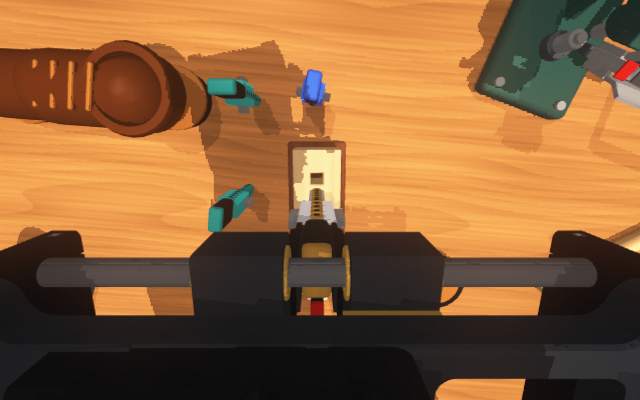

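```bash
python3 -m crank '[[45,-6,6,5,3,-1],[90,-12,14,10,7,-2],[135,-18,20,16,11,-3],[180,-24,28,22,15,-4],[225,-27,36,27,19,-4.7]]'; python3 -c "
from h import *
go(gw(0,0,120+127),Rins())"
```

```text
t: 6.25
eef_pos: [572.2, -22.8, 319.8]
tcp_rot: [-1.095, -0.003, -1.826]
ft_force: [1.5, 0.7, -1.2]
opening: 0.148
t 6.25 row [26.7, 6.3, 13.2, 0.7, -0.1, 0.2] dist 30 ang 1
```

```bash
python3 -m crank '[[26.7,6.3,13.2,0.7,0,0.2],[26.7,6.3,13.2,0.7,0,0.2],[26.7,6.3,13.2,0.7,0,0.2]]'; python3 -c "
from h import *
go(gw(0,0,120+127),Rins())
C=cal('wrist');p,d=vision.read_camera('wrist');np.savez('pics/w6.npz',d=d,T=C[3]);cv2.imwrite('pics/w6.png',p);crop(p,250,110,390,230,5,'cw6.png')
for n in('scene','top'):
  p,d=vision.read_camera(n);cv2.imwrite('pics/%s6.png'%n,p);np.save('pics/%s6.npy'%n,d)
p=cv2.imread('pics/scene6.png');crop(p,210,130,330,260,5,'cs6.png')"
```

```text
t: 6.55
eef_pos: [579.0, -52.8, 318.9]
tcp_rot: [-1.085, 0.0, -1.826]
ft_force: [-0.7, -0.5, -1.9]
opening: 0.148
t 6.55 row [-0.6, -1.0, 1.0, 0.2, -0.1, 0.1] dist 2 ang 0
```

View pics/cw6.png

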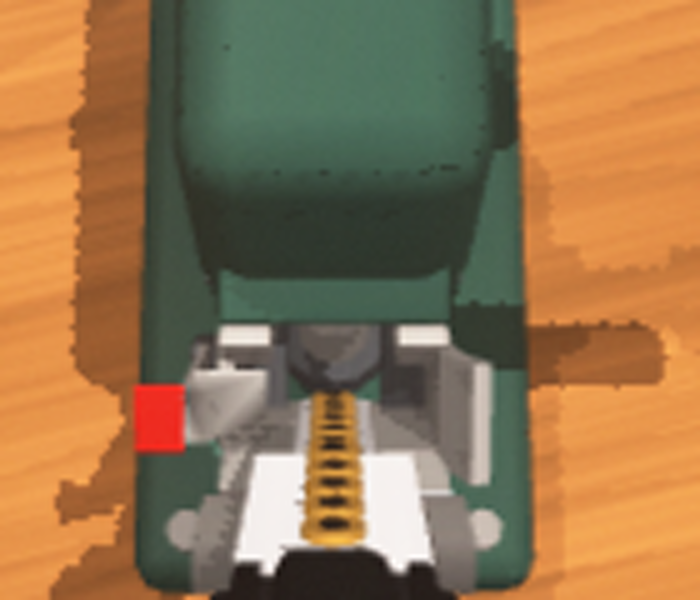

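View pics/cs6.png

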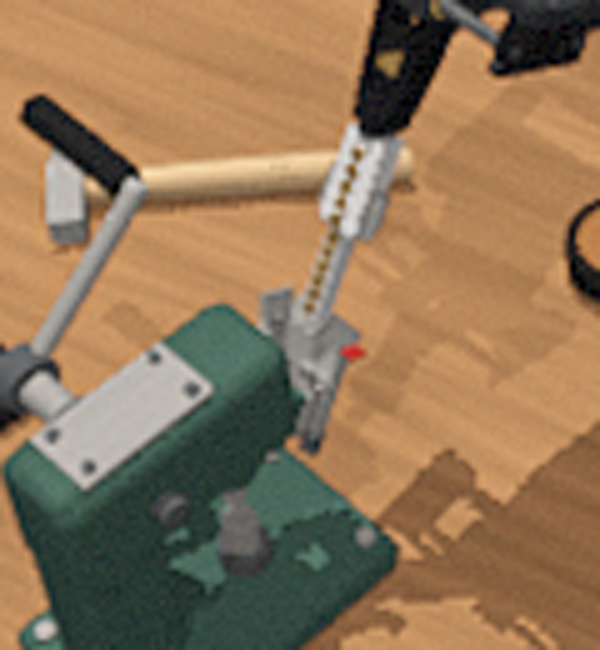

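```bash
python3 - <<'E'
from h import *
z=np.load('pics/w6.npz');T=z['T'];f,cx,cy,_=cal('wrist');C=(f,cx,cy,T);P=cloud('wrist',z['d'],C)
def at(a,b,t): print('%-10s'%t,ing(P[int(110+b/5),int(250+a/5)]).round(1))
for a,b,t in [(270,480,'body'),(270,530,'body'),(400,480,'body'),(410,530,'body'),(370,420,'rail'),(372,440,'rail'),(300,435,'rail'),(300,420,'rail'),(210,560,'earL'),(215,530,'earL'),(450,530,'earR'),(455,560,'earR'),(240,335,'lipL'),(420,335,'lipR'),(262,440,'floor'),(420,455,'floor'),(160,420,'red'),(260,385,'tooth')]: at(a,b,t)
print('tcp',ing(pose()[0]))
E
```

```text
body       [  9.1   8.7 200.9]
body       [  9.2   7.7 226.1]
body       [  9.  -10.1 200.5]
body       [  9.4 -10.2 227.1]
rail       [  3.8  -7.2 137.3]
rail       [  4.7  -6.8 157.2]
rail       [  4.8   5.4 154. ]
rail       [  4.7   5.6 141.5]
earL       [ -0.8  17.  207.5]
earL       [  3.1  16.4 206. ]
earR       [  3.1 -17.  206.1]
earR       [ -0.4 -17.5 209.1]
lipL       [13.4 18.9 99. ]
lipR       [ 13.3 -18.5  99.1]
floor      [-10.3  15.3  93.7]
floor      [-11.5 -18.6 102.6]
red        [ -0.6  33.9 117.3]
tooth      [ 1.9 15.1 94.6]
tcp [ -0.66332872   0.89400168 246.71038192]
```

```bash
python3 -c "
from h import *
print(ing(pose()[0]));go(gw(0.5,0,177),Rins())"
```

```text
[ -0.66332872   0.89400168 246.71038192]
t 6.70 row [0.9, 69.7, 1.3, 0.1, 0.0, -0.0] dist 70 ang 0
```

```bash
python3 -m crank '[[0.3,20,1.3,0,0,0],[0.3,40,1.3,0,0,0],[0.3,58,1.3,0,0,0],[0.3,69,1.3,0,0,0],[0.3,69,1.3,0,0,0]]'; python3 -c "
from h import *
print(ing(pose()[0]));go(gw(0.5,0,177),Rins())
C=cal('wrist');p,d=vision.read_camera('wrist');np.savez('pics/w7.npz',d=d,T=C[3]);cv2.imwrite('pics/w7.png',p);crop(p,250,130,390,250,5,'cw7.png')
f,cx,cy,_=C;P=cloud('wrist',d,C)
for v in (170,180,190,200,210,220):
  print(v,[ing(P[v,u]).round(1).tolist() for u in (300,309,326,333)])
"
```

```text
t: 7.2
eef_pos: [611.7, -59.4, 257.9]
tcp_rot: [-1.086, -0.0, -1.823]
ft_force: [0.1, -0.2, -1.2]
opening: 0.147
[ -0.35287401   1.28019162 176.49755155]
t 7.20 row [1.3, -0.5, 0.8, 0.2, 0.1, -0.0] dist 2 ang 0
170 [[30.9, 15.2, 97.2], [30.9, 7.9, 97.0], [30.9, -5.9, 96.8], [30.9, -11.6, 97.0]]
180 [[20.4, 16.0, 84.4], [20.2, 8.3, 83.3], [20.4, -6.4, 84.1], [20.2, -12.5, 82.6]]
190 [[14.4, 15.4, 97.7], [-16.6, 11.8, -49.4], [-16.8, -10.5, -50.6], [6.6, -13.8, 60.1]]
200 [[4.8, 15.7, 93.2], [5.4, 8.0, 95.3], [-32.3, -10.9, -58.6], [-3.9, -14.1, 57.4]]
210 [[9.7, 13.0, 141.9], [9.5, 6.8, 141.2], [9.9, -4.8, 142.6], [9.4, -9.7, 140.8]]
220 [[10.0, 11.7, 165.7], [12.5, 6.0, 173.8], [9.8, -4.2, 165.2], [9.8, -8.5, 165.1]]
```

View pics/cw7.png

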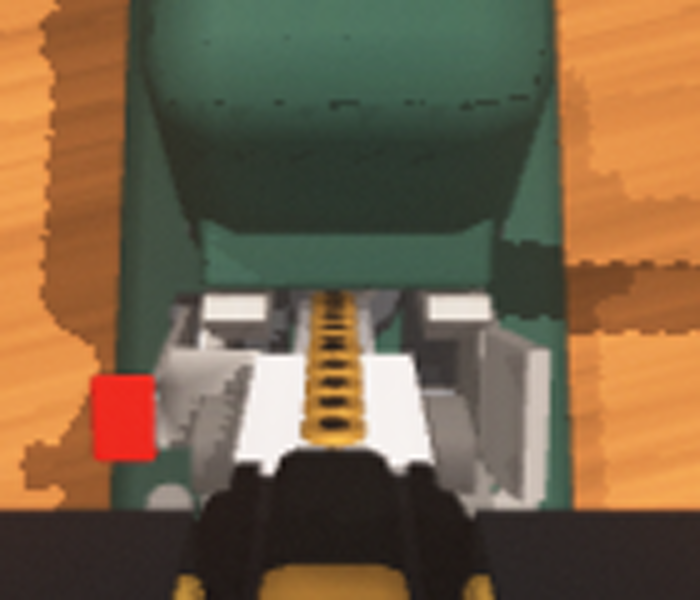

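```bash
python3 - <<'E'
from h import *
z=np.load('pics/w7.npz');C=cal('wrist')[:3]+(z['T'],);P=cloud('wrist',z['d'],C)
g=lambda v:[ (u,*ing(P[v,u]).round(1).tolist()) for u in range(286,352)]
for v in (191,207,210):
    print(v);print([(a,b,c) for a,b,c,d in g(v)])
E
```

```text
191
[(286, 4.4, 31.3), (287, 4.8, 30.1), (288, 4.3, 29.4), (289, 4.5, 28.4), (290, 10.9, 24.7), (291, 13.8, 22.7), (292, 13.9, 21.8), (293, 14.1, 20.9), (294, 13.8, 20.2), (295, 13.8, 19.4), (296, 13.8, 18.6), (297, 13.8, 17.8), (298, 13.6, 17.0), (299, 14.2, 16.0), (300, 14.1, 15.2), (301, 13.7, 14.5), (302, 14.0, 13.6), (303, 12.3, 13.2), (304, 8.5, 13.1), (305, 5.4, 12.7), (306, 4.9, 11.9), (307, 5.2, 10.9), (308, -17.8, 13.1), (309, -17.9, 11.8), (310, 5.2, 8.0), (311, 5.4, 7.0), (312, 6.8, 6.0), (313, 7.2, 5.0), (314, 7.3, 4.1), (315, 6.9, 3.2), (316, 7.0, 2.3), (317, 7.1, 1.3), (318, 7.3, 0.4), (319, 6.9, -0.5), (320, 6.9, -1.4), (321, 5.4, -2.5), (322, 5.7, -3.4), (323, 5.2, -4.4), (324, -18.0, -7.9), (325, -18.0, -9.2), (326, -17.7, -10.5), (327, -18.3, -11.9), (328, -17.8, -13.1), (329, -18.2, -14.5), (330, 4.2, -11.3), (331, 5.1, -12.1), (332, 5.1, -13.0), (333, 5.3, -13.9), (334, 9.1, -13.9), (335, 12.2, -13.9), (336, 13.8, -14.3), (337, 14.0, -15.0), (338, 14.1, -15.8), (339, 14.2, -16.6), (340, 14.3, -17.4), (341, 14.0, -18.3), (342, 13.9, -19.2), (343, 13.9, -20.0), (34
[... 1906 characters left out ...]
3.3), (315, 11.5, 2.7), (316, 11.5, 2.0), (317, 11.7, 1.3), (318, 11.7, 0.7), (319, 12.3, 0.0), (320, 11.3, -0.7), (321, 11.2, -1.4), (322, 11.4, -2.0), (323, 9.5, -2.8), (324, 10.0, -3.5), (325, 9.7, -4.2), (326, 9.9, -4.8), (327, 9.5, -5.6), (328, 9.9, -6.2), (329, 9.8, -6.9), (330, 10.1, -7.6), (331, 9.8, -8.3), (332, 9.7, -9.0), (333, 9.4, -9.7), (334, 4.0, -11.6), (335, 3.9, -12.3), (336, 3.9, -13.1), (337, 4.1, -13.8), (338, 4.0, -14.6), (339, 3.8, -15.4), (340, 3.8, -16.1), (341, 3.6, -17.0), (342, 3.7, -17.7), (343, -6.9, -21.8), (344, -4.7, -22.0), (345, -1.8, -21.9), (346, -0.5, -22.2), (347, -0.8, -23.1), (348, -0.1, -23.7), (349, 0.2, -24.4), (350, 0.9, -24.9), (351, 1.1, -25.6)]
```

```bash
python3 -m crank '[[1.9,-1,0.8,0.2,0.1,0],[1.9,2,0.8,0.2,0.1,0],[1.9,4,0.8,0.2,0.1,0]]'; python3 -c "
from h import *
C=cal('wrist');p,d=vision.read_camera('wrist');print(ing(pose()[0]));
P=cloud('wrist',d,C)
for v in (191,207,210):
  q=[(u,*ing(P[v,u]).round(1).tolist()) for u in range(286,352)]
  b=[a for a in q if 9<a[1]<12.5 and abs(a[2])<16]; e=[a for a in q if -2<a[1]<4.6]; l=[a for a in q if a[1]>13.2]
  print(v,'body',b[0][2],b[-1][2],'lip',l[0][2:] if l else 0,l[-1][2:] if l else 0,np.median([a[1] for a in b]))
  if v==210: print([a for a in q if abs(a[2])>11])
"
```

```text
t: 7.55
eef_pos: [613.8, -61.9, 256.3]
tcp_rot: [-1.08, 0.001, -1.824]
ft_force: [-0.1, -0.3, -1.1]
opening: 0.144
[  1.02616492  -0.71973617 173.46353038]
191 body 15.4 -15.1 lip 0 0 9.4
207 body 11.4 -12.1 lip (2.7, 138.1) (-3.5, 138.3) 11.6
210 body 10.9 -11.8 lip (2.6, 146.5) (-4.0, 146.5) 11.5
[(286, 4.1, 23.4, 112.3), (287, 3.8, 22.8, 111.2), (288, 3.3, 22.2, 109.3), (289, 2.6, 21.6, 106.7), (290, 2.5, 20.9, 106.3), (291, 5.9, 19.0, 118.8), (292, 5.4, 18.4, 117.1), (293, 5.7, 17.5, 118.0), (294, 5.7, 16.8, 118.0), (295, 5.8, 16.0, 118.3), (296, 5.6, 15.3, 117.8), (297, 5.6, 14.5, 117.7), (298, 5.8, 13.7, 118.5), (299, 5.7, 13.0, 117.9), (333, 11.3, -11.8, 138.4), (334, 5.5, -13.7, 117.1), (335, 5.5, -14.4, 117.3), (336, 5.7, -15.1, 118.0), (337, 5.7, -15.9, 117.8), (338, 5.5, -16.7, 117.4), (339, 5.6, -17.5, 117.5), (340, 5.6, -18.2, 117.8), (341, 5.5, -19.0, 117.2), (342, 5.3, -19.8, 116.5), (343, 1.1, -21.9, 101.3), (344, 1.3, -22.7, 101.8), (345, 2.1, -23.2, 104.8), (346, 2.5, -23.9, 106.4), (347, 3.1, -24.5, 108.3), (348, 3.2, -25.2, 108.9), (349, 4.1, -25.6, 112.2), (350, 4.1, -26.4, 112.1), (351, 5.0, -26.8, 115.4)]
```

```bash
python3 -m crank '[[0,3,-0.9,0,0,0],[0,6,-0.9,0,0,0],[0,9,-0.9,0,0,0],[0,12,-0.9,0,0,0]]'; python3 -c "
from h import *
p,r,s=pose();print(ing(p),'F tool',r.inv().apply(s['ft_force']).round(1),s['moment'].round(2))"
```

```text
t: 8.0
eef_pos: [618.6, -63.4, 244.8]
tcp_rot: [-1.081, 0.001, -1.824]
ft_force: [-3.3, -2.1, 3.7]
opening: 0.145
[  0.26656352  -0.91319195 161.31583058] F tool [ 2.9 -4.5 -0.6] [-0.42  0.56 -0.23]
```

```bash
python3 -m crank '[[0,4,0.2,0,0,0],[0,8,0.2,0,0,0],[0,12,0.2,0,0,0],[0,14,0.2,0,0,0]]'; python3 -c "
from h import *
p,r,s=pose();print(ing(p),'F tool',r.inv().apply(s['ft_force']).round(1),s['moment'].round(2))
C=cal('wrist');p,d=vision.read_camera('wrist');cv2.imwrite('pics/w8.png',p);crop(p,250,130,390,250,5,'cw8.png')"
```

```text
t: 8.4
eef_pos: [625.2, -65.4, 232.0]
tcp_rot: [-1.081, 0.0, -1.825]
ft_force: [-2.5, -5.0, 1.0]
opening: 0.147
[  0.3925943   -1.15183661 146.82264464] F tool [ 5.4 -1.5 -0.6] [-0.7   0.61 -0.42]
```

View pics/cw8.png

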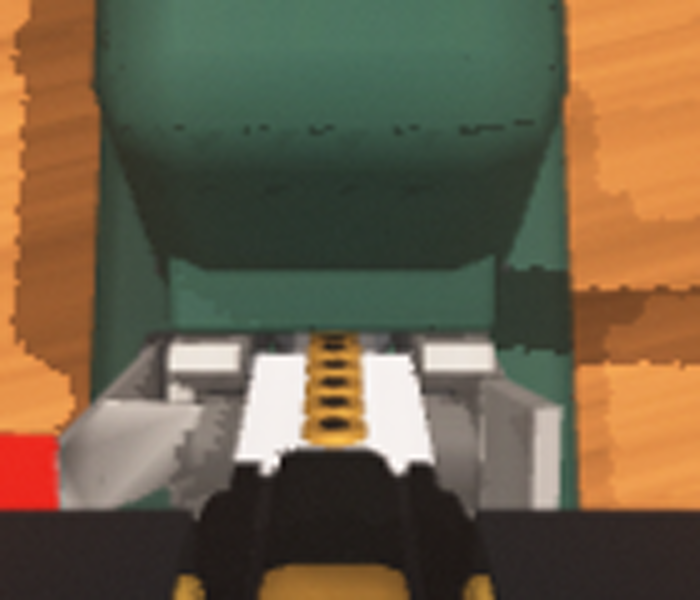

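```bash
python3 -m crank '[[0,4,0.2,0,0,0],[0,8,0.2,0,0,0],[0,12,0.2,0,0,0],[0,15,0.2,0,0,0]]'; python3 -c "
from h import *
p,r,s=pose();print(ing(p),'F tool',r.inv().apply(s['ft_force']).round(1),s['moment'].round(2))"
```

```text
t: 8.85
eef_pos: [632.3, -67.2, 218.2]
tcp_rot: [-1.082, 0.0, -1.825]
ft_force: [-3.1, -5.2, 0.5]
opening: 0.147
[  0.4141117   -1.14923686 131.18180447] F tool [ 5.8 -1.3 -1.3] [-0.63  0.61 -0.46]
```

```bash
python3 -m crank '[[0,2,0.1,0,0,0],[0,3.5,0.1,0,0,0],[0,5,0.1,0,0,0]]'; python3 -c "
from h import *
p,r,s=pose();print(ing(p),'F tool',r.inv().apply(s['ft_force']).round(1),s['moment'].round(2))"
```

```text
t: 9.15
eef_pos: [634.7, -67.5, 213.5]
tcp_rot: [-1.082, 0.001, -1.825]
ft_force: [-0.6, -0.4, -1.9]
opening: 0.144
[  0.32821971  -0.81560713 125.88270604] F tool [ 0.5  1.4 -1.3] [ 0.11  0.44 -0.01]
```

```bash
python3 -m crank '[[0,1,0,0,0,0],[0,2,0,0,0,0],[0,2,0,0,0,0]]'; python3 -c "
from h import *
p,r,s=pose();print(ing(p),'F tool',r.inv().apply(s['ft_force']).round(1),s['moment'].round(2))
C=cal('wrist');p,d=vision.read_camera('wrist');cv2.imwrite('pics/w9.png',p);crop(p,250,130,390,250,5,'cw9.png')
p,d=vision.read_camera('scene');crop(p,210,130,330,260,5,'cs9.png')"
```

```text
t: 9.45
eef_pos: [635.3, -67.4, 212.6]
tcp_rot: [-1.082, 0.001, -1.824]
ft_force: [-8.5, 1.8, 8.7]
opening: 0.148
[  0.38466197  -0.56808758 124.85915425] F tool [  0.4 -11.7  -3.6] [ 0.14  1.07 -0.06]
```

View pics/cw9.png

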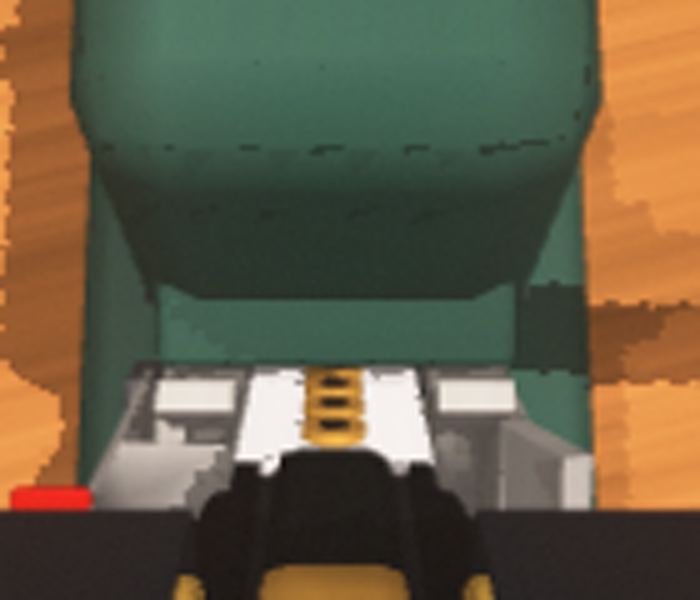

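View pics/cs9.png

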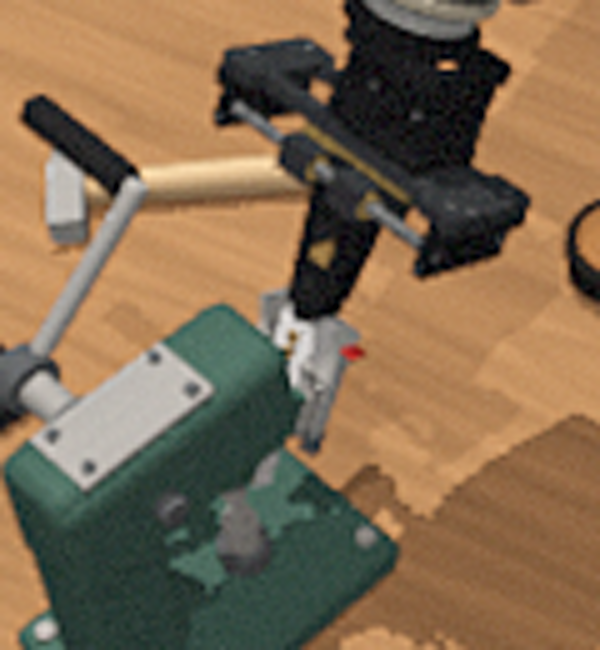

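```bash
python3 -m crank '[[0,-1,0,0,0,0],[0,-1,0,0,0,0],[0,-1,0,0,0,0],[0,-1,0,0,0,0],[0,-1,0,0,0,0]]' 0.4; python3 -m crank '[[0,-15,0,0,0,0],[0,-40,0,0,0,0],[0,-80,0,0,0,0],[0,-110,0,0,0,0],[0,-110,0,0,0,0]]'; python3 -c "
from h import *
C=cal('wrist');p,d=vision.read_camera('wrist');np.savez('pics/w10.npz',d=d,T=C[3]);cv2.imwrite('pics/w10.png',p);crop(p,250,100,390,220,5,'cw10.png')
P=cloud('wrist',d,C)
h=cv2.cvtColor(p,cv2.COLOR_BGR2HSV);q=(P-G)@np.stack([gx,py,gz],1)
m=(q[...,2]>155)&(q[...,2]<180)&(abs(q[...,1])<15)&(abs(q[...,0])<20)
print(m.sum(),np.median(q[m],0),q[m].min(0),q[m].max(0))"
```

```text
t: 10.05
eef_pos: [634.9, -67.3, 213.4]
tcp_rot: [-1.082, 0.001, -1.824]
ft_force: [-0.1, -0.5, -0.2]
opening: 0.399
t: 10.55
eef_pos: [584.4, -54.0, 315.5]
tcp_rot: [-1.075, 0.001, -1.824]
ft_force: [0.3, -0.5, 0.0]
opening: 0.399
530 [  0.37954457  -0.31726503 165.05217306] [-13.49183257  -7.07919703 155.03349958] [ 12.29759631   6.4764494  167.14663507]
```

View pics/cw10.png

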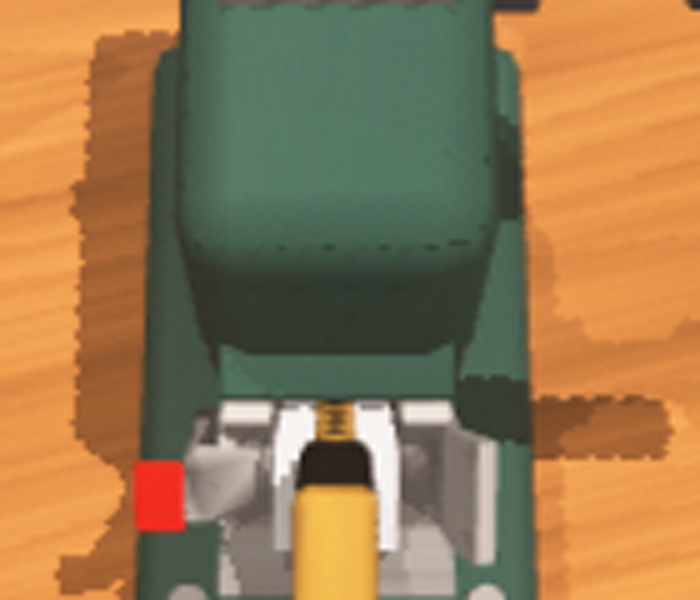

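```bash
python3 - <<'E'
from h import *
for n,box in (('w1',(400,118,505,150)),('w2',(448,52,592,95))):
    z=np.load(f'pics/{n}.npz');C=cal('wrist')[:3]+(z['T'],);P=cloud('wrist',z['d'],C);p=cv2.imread(f'pics/{n}.png')
    x0,y0,x1,y1=box;q=P[y0:y1,x0:x1].reshape(-1,3);c=p[y0:y1,x0:x1].reshape(-1,3)
    m=(c.max(1)<75)&(q[:,2]>255)&(q[:,2]<300);q=q[m]
    X=(q-G)@px;Y=(q-G)@py
    print(n,m.sum(),'pressx-G',X.min(),X.max(),'y',np.percentile(Y,[0.5,50,99.5]),'z',np.percentile(q[:,2],[1,50,99]),q.mean(0))
k=[753,-191,0];print('hub',(np.array(k)-G)@px)
E
```

```text
w1 1302 pressx-G -24.560273116072917 -4.4856193668919975 y [-177.57160151 -134.86795811  -96.49697992] z [277.03453917 284.05581328 287.04890804] [ 644.95507687 -208.42237094  283.74840794]
w2 4267 pressx-G -25.737144530122766 -3.7159417173141422 y [-178.38787559 -135.57200861  -96.31298039] z [271.51601787 284.31950088 287.59654085] [ 639.7127026  -208.23511104  282.81780308]
hub 86.61549473033836
```

```bash
cat >> h.py <<'E'
def bar(adeg,y=-140,dz=11):
    a=np.radians(adeg); x=81.3-125*np.cos(a); z=195+125*np.sin(a)+dz
    q=G+px*x+py*y; return np.array([q[0],q[1],z])
E
python3 -c "
from h import *
print(bar(40),bar(0));go(bar(40,dz=50),down(-104.5))"
```

```text
[ 642.8246116  -213.34600245  286.34845121] [ 614.51167156 -206.02377829  206.        ]
t 10.60 row [139.5, 34.8, 90.6, -28.3, -0.0, -0.1] dist 170 ang 28
```

```bash
python3 -m crank '[[35,-10,15,-7,0,0],[70,0,40,-14,0,0],[105,15,65,-21,0,0],[139.5,34.8,90.6,-28.3,0,0],[139.5,34.8,90.6,-28.3,0,0]]' 0; python3 -c "
from h import *
go(bar(40,dz=50),down(-104.5));go(bar(40,dz=13),down(-104.5))
p,d=vision.read_camera('scene');crop(p,180,80,310,230,4,'cs11.png')"
```

```text
t: 11.1
eef_pos: [645.8, -219.0, 317.3]
tcp_rot: [-1.585, 0.002, -1.828]
ft_force: [-0.4, 0.9, -0.7]
opening: 0.041
t 11.10 row [-4.7, -8.0, -4.4, 0.8, -0.2, -0.1] dist 10 ang 1
t 11.10 row [-4.6, 29.0, -3.9, 0.8, -0.2, -0.1] dist 30 ang 1
```

View pics/cs11.png

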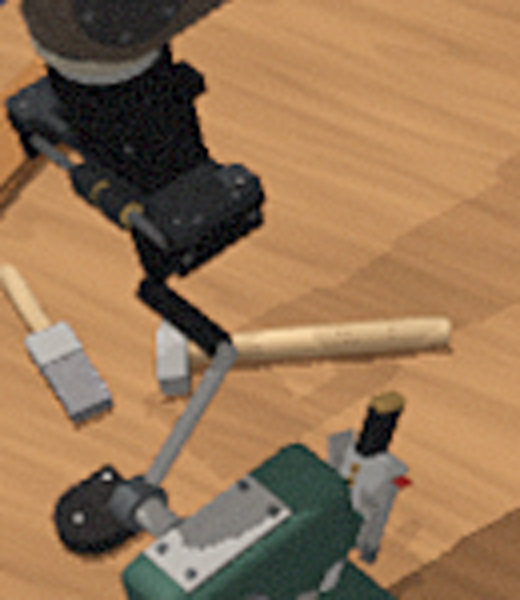

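```bash
python3 -m crank '[[-4.6,15,-4,0.8,0,0],[-4.6,28,-4,0.8,0,0],[-4.6,28,-4,0.8,0,0]]'; python3 -c "
from h import *
go(bar(40,dz=11),down(-104.5));print(pose()[2]['ft_force'])"
```

```text
t: 11.45
eef_pos: [640.4, -209.8, 289.7]
tcp_rot: [-1.569, 0.003, -1.826]
ft_force: [-0.7, 1.3, -0.5]
opening: 0.003
t 11.45 row [2.9, 3.3, 3.3, -0.1, -0.1, -0.2] dist 5 ang 0
[-0.66972114  1.314995   -0.49196926]
```

```bash
python3 -m crank '[[2.9,3,3,0,0,0],[2.9,12,-3,0,0,0],[2.9,21,-9,0,0,0],[2.9,31,-14,0,0,0],[2.9,41,-18,0,0,0]]'; python3 -c "
from h import *
for a in (20,10,0,-2): go(bar(a),down(-104.5))
print(pose()[2]['ft_force'])"
```

```text
t: 11.95
eef_pos: [621.3, -207.8, 251.2]
tcp_rot: [-1.568, 0.002, -1.826]
ft_force: [-9.7, 1.7, 11.8]
opening: 0.005
t 11.95 row [-0.0, 2.5, 0.5, -0.2, -0.1, -0.1] dist 3 ang 0
t 11.95 row [0.0, 23.5, -5.2, -0.2, -0.1, -0.1] dist 24 ang 0
t 11.95 row [0.1, 45.2, -7.2, -0.2, -0.1, -0.1] dist 46 ang 0
t 11.95 row [0.1, 49.6, -7.1, -0.2, -0.1, -0.1] dist 50 ang 0
[-9.73889447  1.66870451 11.76795308]
```

```bash
python3 -m crank '[[0,12,-3,0,0,0],[0,24,-5,0,0,0],[0,35,-6.5,0,0,0],[0,44,-7,0,0,0],[0,48,-7,0,0,0]]'; python3 -c "
from h import *
go(bar(-3),down(-104.5));print(pose()[2]['ft_force'])
p,d=vision.read_camera('scene');crop(p,180,80,310,230,4,'cs12.png')"
```

```text
t: 12.45
eef_pos: [614.0, -205.9, 204.5]
tcp_rot: [-1.568, 0.001, -1.825]
ft_force: [-6.6, 0.4, 9.1]
opening: 0.005
t 12.45 row [0.0, 5.1, 0.7, -0.2, -0.1, -0.1] dist 5 ang 0
[-6.59917043  0.37651894  9.05225408]
```

View pics/cs12.png

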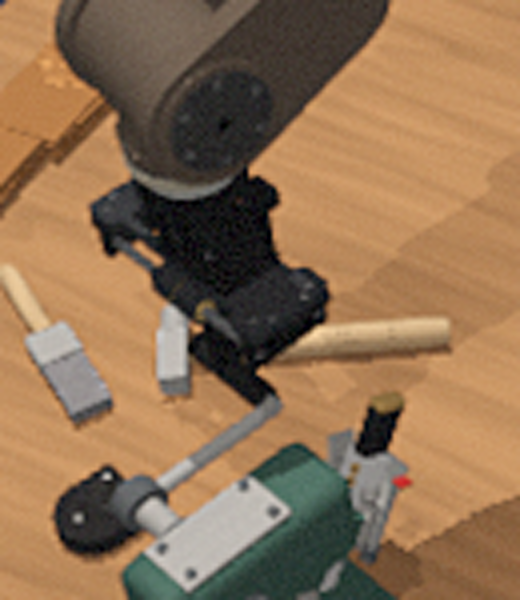

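```bash
python3 -m crank '[[0,2,0,0,0,0],[0,4,0,0,0,0],[0,5.5,0,0,0,0],[0,5.5,0,0,0,0]]'
```

```text
t: 12.9
eef_pos: [613.8, -205.9, 200.7]
tcp_rot: [-1.567, 0.001, -1.825]
ft_force: [-5.8, 2.0, 9.6]
opening: 0.006
```

```bash
python3 -m crank '[[0,2,0,0,0,0],[0,3.5,0,0,0,0],[0,3.5,0,0,0,0]]'
```

```text
t: 13.2
eef_pos: [613.8, -205.9, 199.5]
tcp_rot: [-1.565, 0.0, -1.825]
ft_force: [-5.9, 1.0, 9.7]
opening: 0.003
```

```bash
python3 -m crank '[[0,2,0,0,0,0],[0,4,0,0,0,0],[0,4,0,0,0,0],[0,4,0,0,0,0]]'
```

```text
t: 13.6
eef_pos: [613.9, -205.9, 199.2]
tcp_rot: [-1.562, -0.001, -1.824]
ft_force: [-8.3, 2.5, 19.9]
opening: 0.001
```

Stop reached (force rises, z halts at 199, as predicted for 0.75 rad). Now follow the lever back up along its arc, then lift away.

```bash
python3 -m crank '[[0,-12,1,0,0,0],[0,-24,2,0,0,0],[0,-36,4,0,0,0],[0,-48,8,0,0,0],[0,-58,12,0,0,0]]';  python3 -m crank '[[0,-10,4,0,0,0],[0,-20,9,0,0,0],[0,-30,16,0,0,0],[0,-42,18,0,0,0],[0,-60,18,0,0,0]]'; python3 -m crank '[[0,-40,0,0,0,0],[0,-80,0,0,0,0],[0,-80,0,0,0,0]]'
python3 -c "
from h import *
for n in ('scene','top','wrist'):
  C=cal(n);p,d=vision.read_camera(n);cv2.imwrite('pics/%s13.png'%n,p);np.savez('pics/%s13.npz'%n,d=d,T=C[3])
p=cv2.imread('pics/scene13.png');crop(p,180,80,310,230,4,'cs13.png')
print(env.state()['ft_force'])"
```

```text
t: 14.1
eef_pos: [626.1, -209.0, 260.0]
tcp_rot: [-1.557, -0.001, -1.824]
ft_force: [2.3, -1.0, 4.1]
opening: 0.006
t: 14.6
eef_pos: [642.3, -213.1, 319.6]
tcp_rot: [-1.561, -0.001, -1.824]
ft_force: [0.2, 0.1, -0.6]
opening: 0.004
t: 14.9
eef_pos: [642.0, -213.0, 405.5]
tcp_rot: [-1.553, -0.002, -1.824]
ft_force: [0.0, -1.0, 0.1]
opening: 0.003
[ 0.28938625  0.55671153 -0.01679991]
```

View pics/scene13.png

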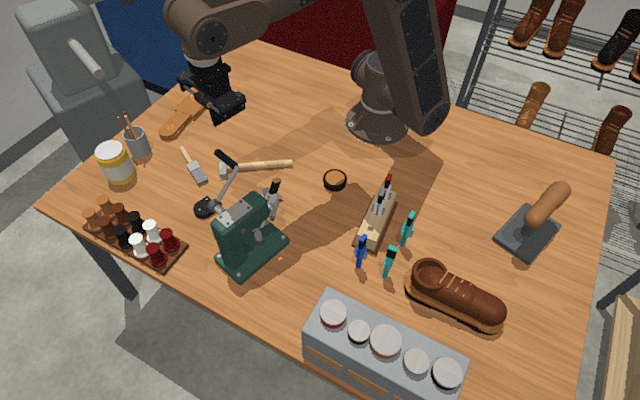

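View pics/cs13.png

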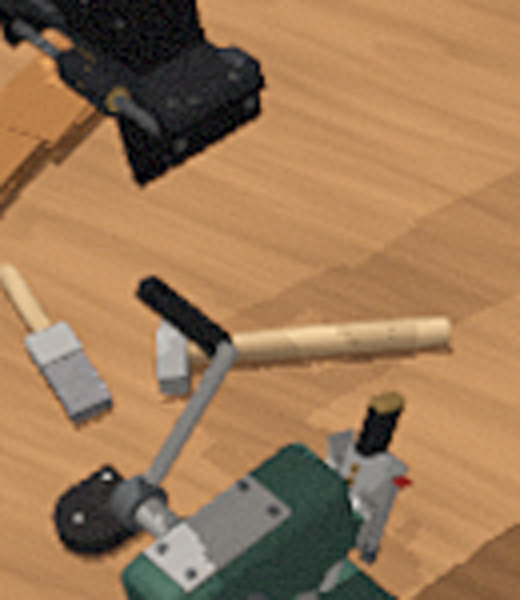

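View pics/wrist13.png

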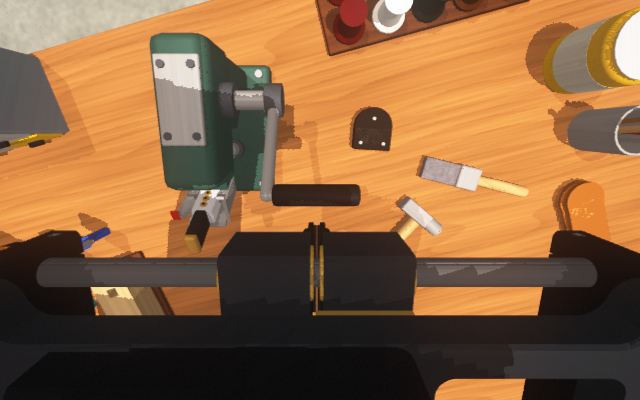

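```bash
python3 - <<'E'
from h import *
z=np.load('pics/scene13.npz');P=cloud('scene',z['d'],cal('scene')[:3]+(z['T'],))
print('grip mid',P[159,226],'tail in guide',ing(P[80+400//4,180+386//4]),'red',P[200,280])
print(job.job_done())
E
```

```text
grip mid [ 649.49296238 -202.86300252  287.98294163] tail in guide [  5.32334407   2.93154708 166.67700622] red [645.79063027 -35.1704264  204.63625905]
the job is handed in; nothing more can be done
None
```

I loaded the press with the brass magazine, pulled the lever to its stop and let it return, then handed the job in at about 15 s of the 64 s allowed. The hand-in reports no verdict, so these are my own checks.

- **Magazine:** I took it from the rack and slid it down the guide with its ear pushing the catch aside. I pressed it onto the ledge with about 12 N. Its tail measured 165–167 mm up the guide (166 expected) and its side-to-side offset was within 1 mm.
- **Catch:** The sideways force vanished as the magazine went home. In the pictures the tooth and red tab are back where they were at rest.
- **Lever:** It went down until it stopped at about 0.75 rad with 20 N, and came back up. The top of the grip measured 288 mm high, against 286–287 mm before.
- **Other things:** In the last pictures the other two magazines and the loose things on the bench look unmoved, but I compared these by eye only. The gripper was clear of everything at hand-in.

One check disagreed along the way. Just above the guide mouth, the depth picture showed the magazine about 2 mm to the left, although the view before it had looked centred. I corrected that before inserting it.

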